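Dock the cordless handsets and pair them with the home gateway

TASK

First swing the gateway's antenna fully upright. Then gently lay each cordless handset face up in the charging cradle of its own colour, pushed fully home against the toe at the low end, and only then turn the orange pairing knob clockwise all the way to its stop, hold it there for about half a second and let it go so that it springs back. Leave the mug, the book and the glasses case where they are.

Things in the scene. Friction and masses are not known exactly. Their poses are not given: they have to be found in the camera images.
- gateway: Home gateway (flat black router box with a rubber foot), 130 (x) x 200 (y) x 35 mm high, fixed to the table. Origin: centre of its underside; z up. Its front faces its own -x; it may be turned about vertical.
- antenna_hinge (a point): Hinge point of the antenna, on the antenna's centre line, at (50, 88, 60) mm in the gateway's frame. The hinge pin runs along the gateway's x axis.
- antenna (a joint): Antenna: grey round bar 15 mm thick that reaches 167 mm from its hinge, above the rear edge of the gateway. Radians: 0 = lying level, pointing along the gateway's -y; pi/2 = upright, where it meets a hard stop. It starts folded low (0.15 to 0.6). A friction hinge (0.08 N m) holds it wherever it is left.
- antenna_grip (a point): Point on the antenna's centre line 110 mm from the hinge; moves with it, on a circle in the gateway's y-z plane. A good place to pinch it across the gateway's x. 57 mm of antenna lie beyond this point.
- pair_knob (a joint): Spring-return pairing knob on top of the gateway: orange bar 56 mm long, 14 mm wide, 30 mm high on a white disc of 56 mm diameter. Radians: 0 = at rest (bar along the gateway's x axis), grows clockwise seen from above, hard stop at 1.0. The spring pulls it back to 0 as soon as it is let go; turning takes 0.04 N m at first and 0.16 N m at the stop.
- pair_knob_grip (a point): On the knob's axis, 9 mm below the top of the orange bar and 21 mm above the white disc, 68 mm above the table.
- black_handset: Black cordless phone handset, loose, a bar 150 long (x) x 50 wide (y) x 26 mm thick (z), 100 to 200 g, lying face up on the table. Origin: centre of its underside (the back); +x points to the earpiece end (the pale blue-green screen is in that half, the grey keys in the other), z out of the face.
- black_handset_foot (a point): Middle of the lower (key) end of the black handset, at its underside: (-75, 0, 0) mm in its frame.
- black_handset_ear (a point): On the face near the earpiece end of the black handset: (65, 0, 26) mm in its frame.
- black_cradle: Black charging cradle, fixed, footprint 150 (x) x 72 mm (y). Origin: centre of its underside; z up; may be yawed. A bed rises at 20 degrees towards its +x; 18 mm high toe wall at the low end; side walls 56 mm apart inside, 16 mm above the bed, along the lowest 34 mm and from 103 to 137 mm up the bed. Between them the sides are open for fingers.
- black_cradle_foot (a point): Corner where the black cradle's bed meets the toe wall, middle of the width: (-70, 0, 16) mm in the cradle's frame. The seated handset's foot point comes here: it lies face up on the bed, key end against the toe wall, earpiece end up the slope.
- black_cradle_ear (a point): Where the black handset's ear point lies when it is fully seated: 140 mm up the bed from the foot point and 26 mm square off the bed.
- white_handset: White cordless phone handset, loose, a bar 150 long (x) x 50 wide (y) x 26 mm thick (z), 100 to 200 g, lying face up on the table. Origin: centre of its underside (the back); +x points to the earpiece end (the pale blue-green screen is in that half, the grey keys in the other), z out of the face.
- white_handset_foot (a point): Middle of the lower (key) end of the white handset, at its underside: (-75, 0, 0) mm in its frame.
- white_handset_ear (a point): On the face near the earpiece end of the white handset: (65, 0, 26) mm in its frame.
- white_cradle: White charging cradle, fixed, footprint 150 (x) x 72 mm (y). Origin: centre of its underside; z up; may be yawed. A bed rises at 20 degrees towards its +x; 18 mm high toe wall at the low end; side walls 56 mm apart inside, 16 mm above the bed, along the lowest 34 mm and from 103 to 137 mm up the bed. Between them the sides are open for fingers.
- white_cradle_foot (a point): Corner where the white cradle's bed meets the toe wall, middle of the width: (-70, 0, 16) mm in the cradle's frame. The seated handset's foot point comes here: it lies face up on the bed, key end against the toe wall, earpiece end up the slope.
- white_cradle_ear (a point): Where the white handset's ear point lies when it is fully seated: 140 mm up the bed from the foot point and 26 mm square off the bed.
- mug: Bystander: loose blue ceramic mug, 80 mm across, 90 mm high; origin centre of its underside.
- book: Bystander: loose closed green book, 105 x 150 x 24 mm, lying flat; origin centre of its underside.
- glasses_case: Bystander: loose reddish-brown glasses case, 65 x 160 x 40 mm; origin centre of its underside.
Things that resemble listed ones, but are neither listed nor needed, are in the scene too. Of the things that look like the white_handset, the middle-sized one is meant.

How it is judged:
By the outcome, as a careful person would: the job done as asked, in the order asked, and still so for the second after the job is handed in, with the robot touching nothing.
It also fails if it takes over 72 s, if anything falls off the work surface, if the arm or the gripper's body presses on something with over 40 N, if the wrist force passes 120 N, or if a joint passes its speed limit or range.

ROBOT

A 6-joint arm with a two-finger parallel gripper is mounted at the origin on the work surface. World frame = base frame: x ahead of the robot, y to its left, z up, the work surface at z = 0. Lengths are in mm, angles in degrees, forces in N, time in s.
With the tool pointing down it reaches from about 350 to 850 mm from the base axis. Payload 8.1 kg.
Tool frame: the origin (TCP) lies midway between the tips of the shut fingers; the grasp point (between the pads) lies 19 mm behind it; z points along the fingers, y is the line along which they close (so a half turn about z gives the same grasp; the last joint's range is limited). The gripper opens to 85 mm and grips with 20 to 120 N. Pads are 22 mm wide; open, the fingers measure 114 mm over their backs; the gripper's body (76 mm by 85 mm) begins 54 mm behind the grasp point. The pads swing forward as they close: fully open they stand 13 mm farther back than shut.
Start: joints at [63.289, 7.471, 85.268, -0, 87.261, -4.893], TCP at [222.977, 557.034, 231.292] pointing down, gripper open.
Joint ranges: [-169.43, 169.43], [-51.17, 129.36], [1.28, 143.12], [-76.62, 256.62], [0, 156.53], [-152.29, 152.29]. Speed limits (degrees/s): [136.94, 136.94, 159.86, 180, 180, 180].

INTERFACE

Orientations are given as [roll, pitch, yaw] about the fixed x, y, z axes, in that order (R = Rz(yaw) Ry(pitch) Rx(roll)).
In Python, from bench import sensors, optics, r gives the robot as it stands.
- The arm moves only by the tool apply_moves, never from a script. Its argument "targets" is a list of rows, each a list of 7 numbers: the shift along the tool's x, y, z in mm, then the turn, a rotation vector about the tool's x, y, z in rad, then the closure, from 0 (fully open) to 1 (shut). In form: [[x, y, z, wx, wy, wz, claw], ...]. A call has 1 to 20 rows; each row shifts and turns the commanded pose from where the row before left it, along the tool's axes as they then stand; what a row does not reach is not made up. A row lasts 1/8 s, in which the tool goes at most 62.5 mm and 10.7 degrees, less where a joint would pass 70% of its speed; a pose out of reach is approached as far as the arm can. A call is refused whole if a number of a shift passes 62.5 or a number of a turn 0.188, either way. A call with a gripper value outside its range is refused whole. The fingers move at their own pace and stop on an object; "force" is the grip in N (left out, the last holds). Time passes only in rows, so rows that do not move let the fingers close. It gives the time, the measured TCP pose, the force, the opening and the grip force at its end, in the units of the state.
- sensors.sense(): the state, without advancing time (a new reading comes with each control period).
- optics.snapshot(name): name is "side" or "top"; returns the picture (480x640x3 uint8, red, green, blue); there is no depth.
- optics.get_calibration(name): a dict with "camera_matrix" (3x3 intrinsics, pixels), "pose" (4x4, takes a point from camera to world coordinates). Camera axes: x right, y down, z forward; pixel columns grow to the right and rows downward; lengths in mm; the calibration is good to about 2 mm. A picture is of the moment at which its call begins. get_calibration takes no time and is no camera call.
- r.hand_in(): hands the job in; it is judged then, once.
The state is a dict: "time": time; "joint_pos": joint angles; "qd": joint speeds; "joint_efforts": joint torques, N m; "tool_pos": TCP position; "tcp_rot": TCP orientation; "ft_force": force on the tool from outside, world axes, zero at the start; "wrist_torque": the same for the moment, N m; "finger_gap": finger opening in mm; "grip_force": force on a finger pad.
Only numpy, scipy, OpenCV 4.12 (cv2) and the standard library are available. Lean on these libraries where they do the work, as an engineer would, in place of code of your own. Each camera call takes 0.05 s, during which the arm holds its last target. There are 200 camera calls.

## Working session

There is one attempt and no reset: what is moved stays moved. The work goes in short steps, Python scripts to look and compute and a tool call to move; the robot and the scene stay as the last step left them, time stands still between calls to the robot, and variables do not carry over. Pictures are saved under pics/ and viewed, at most 10 in all, crops included, and the job is handed in when it is done.

Besides the shell and the picture viewer there is one more tool, called as name([rows], argument=value, ...), one row to a line, values as JSON. apply_moves: Moves the arm, as the interface text tells. Its arguments: {"type":"object","properties":{"targets":{"type":"array"},"force":{"type":"number"}},"required":["targets"]}

```bash
mkdir -p pics; ls; python3 - <<'E'
from bench import sensors, optics, r
import cv2,numpy as np
for n in ("side","top"):
    im=optics.snapshot(n); cv2.imwrite(f"pics/{n}0.png",im[:,:,::-1]); np.save(f"pics/{n}0.npy",im)
    c=optics.get_calibration(n); print(n,np.round(c["camera_matrix"],1).tolist(),np.round(c["pose"],3).tolist())
print(sensors.sense())
E
```

```text
pics
side [[459.1, 0.0, 320.3], [0.0, 459.1, 234.9], [0.0, 0.0, 1.0]] [[0.899, -0.227, 0.376, 16.679], [-0.439, -0.448, 0.779, -1121.987], [-0.008, -0.865, -0.502, 779.583], [0.0, 0.0, 0.0, 1.0]]
top [[546.7, 0.0, 320.8], [0.0, 546.7, 239.3], [0.0, 0.0, 1.0]] [[-0.027, -0.986, 0.165, 268.714], [-1.0, 0.025, -0.013, -32.351], [0.009, -0.165, -0.986, 1596.663], [0.0, 0.0, 0.0, 1.0]]
{'time': 0.1, 'joint_pos': array([ 6.32875967e+01,  7.51113956e+00,  8.53242955e+01,  5.66983281e-04,
        8.72623450e+01, -4.89255649e+00]), 'qd': array([ 0.0491526 , -0.09989011, -0.1686562 , -0.02354137,  0.0027369 ,
        0.07752073]), 'joint_efforts': array([ 1.59340590e-03, -5.70961726e+01, -5.01933968e+01, -1.05837496e-04,
        8.45343660e-03,  7.20612161e-05]), 'tool_pos': array([222.75538449, 556.57025429, 230.3335665 ]), 'tcp_rot': array([-1.79902624e+02, -8.90364356e-03,  1.58180118e+02]), 'ft_force': array([-0.02245156,  0.08043167,  0.42990345]), 'wrist_torque': array([-0.02016442, -0.03488071, -0.01909509]), 'grip_force': 0.0, 'finger_gap': 85.3253603473944}
```

View pics/top0.png

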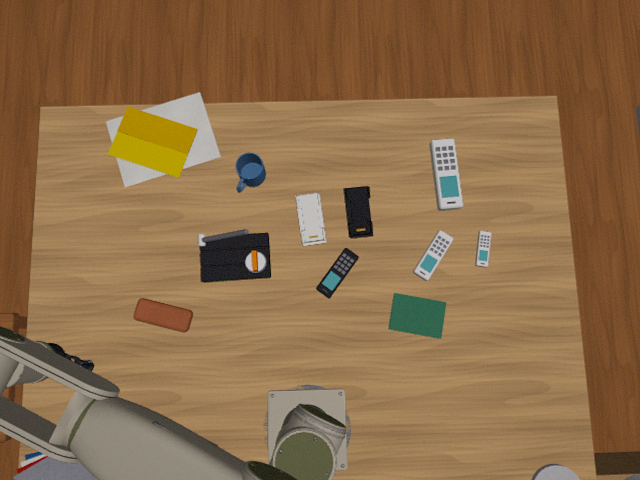

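View pics/side0.png

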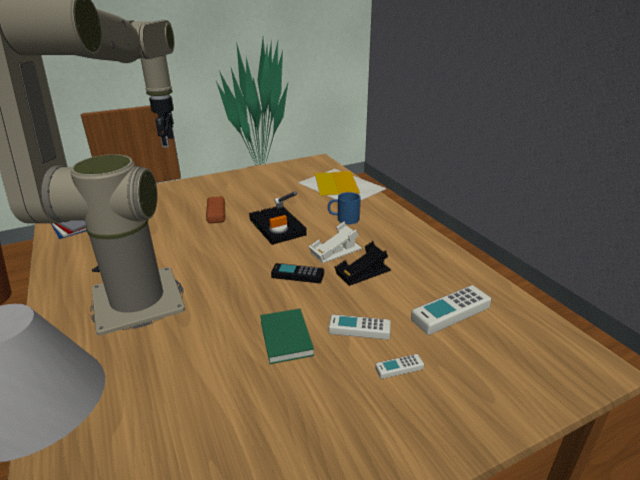

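The top view has the white cradle at (311,219), the black cradle at (358,212), the gateway at (235,257) with its antenna root at (202,240), and the knob at (255,261). The black handset is at (338,273) and the middle-sized white one at (434,255). In the side view, both cradles rise to the right, which is world +x.

```bash
cat > h.py <<'E'
import cv2,numpy as np
from bench import sensors, optics, r
C={n:optics.get_calibration(n) for n in("top","side")}
def rays(n,uv):
    uv=np.atleast_2d(np.float64(uv)); K=C[n]["camera_matrix"];T=np.array(C[n]["pose"])
    d=np.c_[uv,np.ones(len(uv))]@np.linalg.inv(K).T@T[:3,:3].T
    return T[:3,3],d
def plane(n,uv,z):
    o,d=rays(n,uv); return o+d*((z-o[2])/d[:,2])[:,None]
def P(n):
    return C[n]["camera_matrix"]@np.linalg.inv(C[n]["pose"])[:3]
def tri(ut,us):
    X=cv2.triangulatePoints(P("top"),P("side"),np.float64(ut).reshape(2,1),np.float64(us).reshape(2,1)).ravel()
    return X[:3]/X[3]
def proj(n,X):
    p=P(n)@np.append(X,1); return p[:2]/p[2]
def mask(im,lo,hi,box):
    h=cv2.cvtColor(im,cv2.COLOR_RGB2HSV); m=cv2.inRange(h,np.array(lo),np.array(hi)); k=np.zeros_like(m); x0,y0,x1,y1=box; k[y0:y1,x0:x1]=m[y0:y1,x0:x1]; return k
def big(m):
    c,_=cv2.findContours(m,cv2.RETR_EXTERNAL,cv2.CHAIN_APPROX_NONE); return max(c,key=cv2.contourArea)
def cen(m):
    ys,xs=np.nonzero(m); return np.array([xs.mean(),ys.mean()]),len(xs)
E
python3 - <<'E'
from h import *
t=np.load("pics/top0.npy");s=np.load("pics/side0.npy")
def crop(im,x0,y0,w,h,W,H): return cv2.resize(im[y0:y0+h,x0:x0+w],(W,H),interpolation=cv2.INTER_CUBIC)
a=np.hstack([crop(t,285,175,100,75,400,300),crop(t,190,220,100,75,400,300)])
b=np.hstack([crop(s,300,215,100,75,400,300),crop(s,235,180,100,75,400,300)])
cv2.imwrite("pics/c1.png",np.vstack([a,b])[:,:,::-1])
def rect(n,m,z):
    w=plane(n,big(m).reshape(-1,2),z)[:,:2].astype(np.float32); r=cv2.minAreaRect(w); return np.round(r[0],1),np.round(r[1],1),round(r[2],1)
# screens
for nm,tb,sb in(("bh",(310,240,365,305),(265,255,330,290)),("wh",(405,225,460,285),(325,310,395,342))):
    mt=mask(t,(80,60,60),(105,255,255),tb);ms=mask(s,(80,60,60),(105,255,255),sb)
    ct,n1=cen(mt);cs,n2=cen(ms);print(nm,"screen",n1,n2,np.round(tri(ct,cs),1), plane("top",ct,26)[0].round(1))
bk=lambda b,im=t:mask(im,(0,0,0),(180,255,70),b); 
print("bh",rect("top",mask(t,(0,0,0),(180,90,75),(310,240,365,305))|mask(t,(80,60,60),(105,255,255),(310,240,365,305)),26))
wm=mask(t,(0,0,150),(180,60,255),(405,225,460,285))|mask(t,(80,60,60),(105,255,255),(405,225,460,285))
print("wh",rect("top",cv2.morphologyEx(wm,cv2.MORPH_CLOSE,np.ones((5,5))),26))
print("gw",rect("top",bk((195,225,275,290)),35))
print("bcr",rect("top",bk((340,180,378,242)),20))
print("wcr",rect("top",mask(t,(0,0,150),(180,60,255),(290,185,330,250)),20))
for nm,tb,sb in(("knob",(245,247,268,275),(268,212,290,232)),("bmark",(350,222,370,240),(335,255,365,275)),("wmark",(300,230,325,245),(310,238,330,255))):
    mt=mask(t,(5,140,120),(30,255,255),tb);ms=mask(s,(5,140,120),(30,255,255),sb)
    ct,n1=cen(mt);cs,n2=cen(ms);print(nm,n1,n2,ct,cs,np.round(tri(ct,cs),1))
    print(rect("top",mt,77))
E
```

```text
bh screen 224 120 [410.9 -79.7  25. ] [411.1 -79.7  26. ]
wh screen 177 165 [ 454.2 -362.9   25.7] [ 454.3 -362.9   26. ]
bh (array([434. , -97.8]), array([ 46.9, 146.5]), 52.5)
wh (array([ 478.3, -380.2]), array([ 48.7, 147.8]), 55.5)
gw (array([485.4, 196. ]), array([130.7, 198.8]), 2.7)
bcr (array([ 612.8, -167.6]), array([150.5,  74.9]), 4.2)
wcr (array([595.3, -24.5]), array([152.8,  72.6]), 6.4)
knob 99 153 [254.35353535 259.82828283] [278.00653595 221.03267974] [470.9 136.9  62. ]
(array([469.3, 134.8]), array([55.7, 14.2]), 5.9)
bmark 16 25 [360.5 229.5] [346.64 264.36] [ 555.8 -168.9   46.9]
(array([ 548.3, -165.5]), array([19.9,  2.9]), 88.5)
wmark 6 23 [313.33333333 236.16666667] [318.60869565 242.04347826] [536.6 -31.6  53.7]
(array([530.5, -22.1]), array([0., 0.]), 0.0)
```

View pics/c1.png

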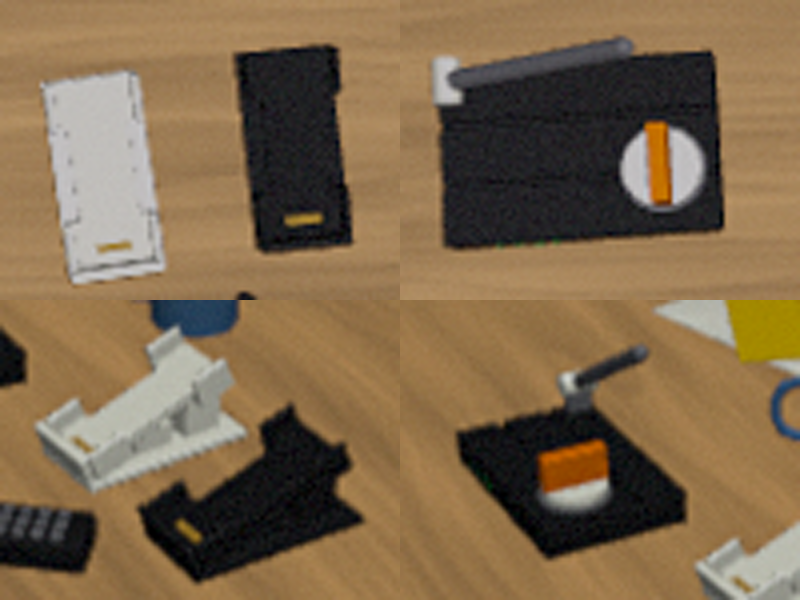

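The zoomed crops show the antenna running from about px (203,240) to its tip at (247,231) in the top view, and to (295,193) in the side view. The cradle contact marks are at top (313.5,236.8) and (360.7,229.8), side (320.5,250.8) and (347,272.5). Next I'll compute exact poses and cross-check them.

```bash
cat >> h.py <<'E'
from scipy.linalg import logm,expm
from scipy.spatial.transform import Rotation as Ro
def T(p,R):
    M=np.eye(4);M[:3,:3]=R;M[:3,3]=p;return M
def toolR(yaw,tilt=0): # tool down, x along yaw, then tilted by +tilt about tool y
    return Ro.from_euler("xyz",[180,0,yaw],degrees=True)*Ro.from_rotvec([0,np.radians(tilt),0])
def cur():
    s=sensors.sense(); return T(s["tool_pos"],Ro.from_euler("xyz",s["tcp_rot"],degrees=True).as_matrix())
def step(A,B):
    D=np.real(logm(np.linalg.inv(A)@B)); rv=np.array([D[2,1],D[0,2],D[1,0]]); l=np.linalg.norm(D[:3,3]); a=np.linalg.norm(rv)
    N=int(max(1,np.ceil(l/45),np.ceil(a/.17))); E=expm(D/N)
    print(N,"x",np.round(np.r_[E[:3,3],Ro.from_matrix(E[:3,:3]).as_rotvec()],3).tolist())
def go(*tg):
    A=cur()
    for p,R in tg:
        B=T(p,R.as_matrix()); step(A,B); A=B
E
python3 - <<'E'
from h import *
t=np.load("pics/top0.npy");s=np.load("pics/side0.npy")
g=lambda *a:np.array(a,float)
print("marks w",tri((313.5,236.75),(320.5,250.75)).round(1),"b",tri((360.75,229.75),(347,272.5)).round(1))
print("ant tip",tri((247,231.5),(295.5,193)).round(1),"root@60",plane("top",(203.75,240),60).round(1), "root tri",tri((203.7,239.8),(279,195)).round(1))
# cradle outlines from top masks
for nm,m in(("b",mask(t,(0,0,0),(180,255,70),(340,180,378,242))),("w",mask(t,(0,0,140),(180,70,255),(290,185,330,250)))):
    c=big(m).reshape(-1,2)
    q=cv2.boxPoints(cv2.minAreaRect(c.astype(np.float32))); q=q[np.argsort(q[:,1])]
    print(nm,"near z0",plane("top",q[2:],0)[:,:2].round(1).tolist(),"far z0",plane("top",q[:2],0)[:,:2].round(1).tolist())
    W=plane("top",c,0)[:,:2]; xs=W[:,0]; mid=(xs>xs.min()+15)&(xs<xs.max()-15); yc=np.median(W[:,1])
    for sg in(1,-1):
        e=W[mid&(sg*(W[:,1]-yc)>20)]; p=np.polyfit(e[:,0],e[:,1],1); print(" side",sg,"yaw",np.degrees(np.arctan(p[0])).round(2),"y at near",np.polyval(p,xs.min()).round(1))
    n=W[xs<xs.min()+8]; n=n[abs(n[:,1]-n[:,1].mean())<25]; p=np.polyfit(n[:,1],n[:,0],1); print(" near yaw",-np.degrees(np.arctan(p[0])).round(2),"x at mid",np.polyval(p,n[:,1].mean()).round(1),n[:,1].mean().round(1))
# gateway edges
m=mask(t,(0,0,0),(180,255,70),(195,225,275,290)); W=plane("top",big(m).reshape(-1,2),0)[:,:2]; xs,ys=W.T
e=W[(xs<xs.min()+20)&(ys>110)&(ys<280)]; p=np.polyfit(e[:,1],e[:,0],1);print("gw near yaw",-np.degrees(np.arctan(p[0])).round(2),"x at y196",np.polyval(p,196).round(1))
e=W[(ys<ys.min()+20)&(xs>440)&(xs<530)]; p=np.polyfit(e[:,0],e[:,1],1);print("gw right yaw",np.degrees(np.arctan(p[0])).round(2),"y at x486",np.polyval(p,486).round(1))
W=plane("top",big(m).reshape(-1,2),35)[:,:2];xs,ys=W.T;e=W[(ys>ys.max()-14)&(xs>440)&(xs<515)]; p=np.polyfit(e[:,0],e[:,1],1);print("gw left z35 yaw",np.degrees(np.arctan(p[0])).round(2),"y at x486",np.polyval(p,486).round(1))
# white disc of knob at z 47
m=mask(t,(0,0,140),(180,80,255),(240,245,270,276))|mask(t,(5,140,120),(30,255,255),(240,245,270,276)); (c,rad)=cv2.minEnclosingCircle(big(cv2.morphologyEx(m,cv2.MORPH_CLOSE,np.ones((3,3))))); print("disc",plane("top",c,47).round(1),rad)
E
```

```text
marks w [541.3 -32.3  21. ] b [ 558.6 -171.4   19.9]
ant tip [538.9 146.7 144.6] root@60 [[532.5 280.2  60. ]] root tri [528.9 275.   85.9]
b near z0 [[543.9, -210.2], [538.2, -135.6]] far z0 [[696.2, -201.8], [690.3, -126.0]]
 side 1 yaw 4.51 y at near -138.8
 side -1 yaw 2.59 y at near -204.7
 near yaw 5.58 x at mid 542.3 -171.4
w near z0 [[526.8, -69.9], [518.2, 3.2]] far z0 [[682.1, -52.6], [673.0, 21.6]]
 side 1 yaw 6.82 y at near 1.7
 side -1 yaw 6.29 y at near -69.1
 near yaw 6.43 x at mid 523.2 -30.0
gw near yaw 2.64 x at y196 425.3
gw right yaw 2.68 y at x486 100.7
gw left z35 yaw 2.78 y at x486 293.9
disc [[471.8 136.5  47. ]] 10.447477340698242
```

All the checks hold. The gateway is at about (488,197) with yaw 2.7°. The antenna tip lies 164 mm from the hinge at about 0.54 rad, and the contact marks are 20–21 mm high.

Now I'll get the approach numbers for the antenna.

```bash
python3 - <<'E'
from h import *
R=toolR(92.7); go(((538.5,180.5,200),R),((538.5,180.5,105),R))
a=np.linspace(.54,np.pi/2+.03,12); print(np.c_[np.diff(-125*np.cos(a)),-np.diff(125*np.sin(a))].round(1).tolist())
E
```

```text
12 x [-43.196, 1.396, 2.53, -0.0, 0.0, 0.095]
3 x [0.0, -0.0, 31.667, -0.0, -0.0, 0.0]
[[6.7, -10.0], [7.6, -9.3], [8.5, -8.6], [9.3, -7.7], [10.0, -6.8], [10.6, -5.8], [11.1, -4.7], [11.5, -3.6], [11.8, -2.5], [12.0, -1.4], [12.0, -0.2]]
```

apply_moves([
  [-43.2, 1.4, 2.5, 0, 0, 0.095, 0],
  [-43.2, 1.4, 2.5, 0, 0, 0.095, 0],
  [-43.2, 1.4, 2.5, 0, 0, 0.095, 0],
  [-43.2, 1.4, 2.5, 0, 0, 0.095, 0],
  [-43.2, 1.4, 2.5, 0, 0, 0.095, 0],
  [-43.2, 1.4, 2.5, 0, 0, 0.095, 0],
  [-43.2, 1.4, 2.5, 0, 0, 0.095, 0],
  [-43.2, 1.4, 2.5, 0, 0, 0.095, 0],
  [-43.2, 1.4, 2.5, 0, 0, 0.095, 0],
  [-43.2, 1.4, 2.5, 0, 0, 0.095, 0],
  [-43.2, 1.4, 2.5, 0, 0, 0.095, 0],
  [-43.2, 1.4, 2.5, 0, 0, 0.095, 0],
  [0, 0, 20, 0, 0, 0, 0],
  [0, 0, 0, 0, 0, 0, 0],
], force=30)

```text
time: 1.85
tool_pos: [537.6, 181.2, 178.5]
tcp_rot: [-179.7, 0.0, 92.9]
ft_force: [-0.9, -0.2, -1.2]
finger_gap: 85.2
grip_force: 0.0
```

```bash
python3 - <<'E'
from h import *
s=sensors.sense();print(s["tool_pos"],s["tcp_rot"],s["time"]); go(((538.5,180.5,105),toolR(92.7)))
E
```

```text
[537.64937037 181.20607946 178.54480685] [-1.79730924e+02  2.05212534e-02  9.28865725e+01] 1.85
2 x [-0.364, 0.537, 36.771, -0.002, 0.0, 0.002]
```

apply_moves([
  [0, 0.5, 37, 0, 0, 0, 0],
  [0, 0.5, 37, 0, 0, 0, 0],
  [0, 0, 0, 0, 0, 0, 1],
  [0, 0, 0, 0, 0, 0, 1],
  [0, 0, 0, 0, 0, 0, 1],
  [0, 0, 0, 0, 0, 0, 1],
  [0, 0, 0, 0, 0, 0, 1],
  [0, 0, 0, 0, 0, 0, 1],
  [0, 0, 0, 0, 0, 0, 1],
], force=30)

```text
time: 2.98
tool_pos: [538.7, 180.5, 107.5]
tcp_rot: [-179.8, 0.1, 92.9]
ft_force: [-9.6, -5.4, 4.6]
finger_gap: 13.7
grip_force: 30.4
```

apply_moves([
  [6.7, 0, -10, 0, 0, 0, 1],
  [7.6, 0, -9.3, 0, 0, 0, 1],
  [8.5, 0, -8.6, 0, 0, 0, 1],
  [9.3, 0, -7.7, 0, 0, 0, 1],
  [10, 0, -6.8, 0, 0, 0, 1],
  [10.6, 0, -5.8, 0, 0, 0, 1],
  [11.1, 0, -4.7, 0, 0, 0, 1],
  [11.5, 0, -3.6, 0, 0, 0, 1],
  [11.8, 0, -2.5, 0, 0, 0, 1],
  [12, 0, -1.4, 0, 0, 0, 1],
  [9, 0, 0, 0, 0, 0, 1],
  [0, 0, 0, 0, 0, 0, 1],
  [0, 0, 0, 0, 0, 0, 1],
])

```text
time: 4.6
tool_pos: [535.5, 289.5, 168.5]
tcp_rot: [179.9, -0.0, 92.9]
ft_force: [0.2, 0.8, -0.1]
finger_gap: 0.4
grip_force: 0.3
```

The gap is 0.4 mm, so the bar slipped out. I'll look before doing anything else.

```bash
python3 - <<'E'
from h import *
t=optics.snapshot("top");s=optics.snapshot("side");np.save("pics/t1.npy",t);np.save("pics/s1.npy",s)
f=lambda im,x,y:cv2.resize(im[y:y+75,x:x+100],(400,300),interpolation=cv2.INTER_CUBIC)
cv2.imwrite("pics/c2.png",np.hstack([f(t,180,200),f(s,250,140)])[:,:,::-1])
E
```

```text
(no output)
```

View pics/c2.png

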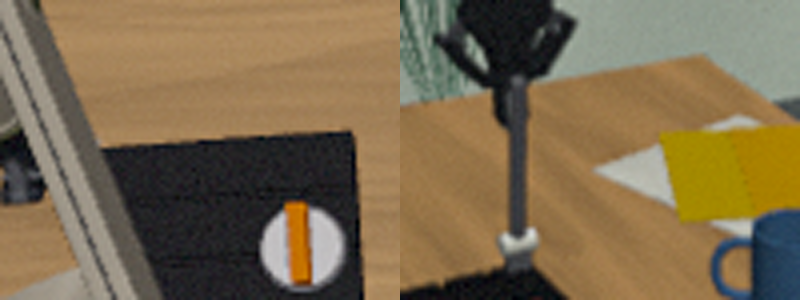

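```bash
python3 - <<'E'
from h import *
s=np.load("pics/s1.npy")
h=np.array([533.5,287.6,60]);d=np.array([.047,-.999,0])
for a in(60,70,75,80,85,90): print(a,*[proj("side",h+r*(np.cos(np.radians(a))*d+np.sin(np.radians(a))*np.array([0,0,1]))).round(1) for r in(20,100,167)])
g=cv2.cvtColor(s,cv2.COLOR_RGB2HSV)
for y in range(158,204,5):
    x=np.arange(265,300); v=g[y,265:300]; k=(v[:,1]<60)&(v[:,2]<140); print(y,x[k].min() if k.any() else 0,x[k].max() if k.any() else 0,end="; ")
E
```

```text
60 [280.1 196.7] [283.9 182.7] [287.3 170. ]
70 [279.7 196. ] [281.8 179.1] [283.7 164. ]
75 [279.5 195.6] [280.8 177.6] [281.9 161.4]
80 [279.3 195.4] [279.7 176.2] [280.1 159.2]
85 [279.1 195.1] [278.7 175.1] [278.3 157.4]
90 [278.9 194.9] [277.7 174.1] [276.6 155.9]
158 265 287; 163 265 280; 168 274 281; 173 278 280; 178 278 280; 183 278 280; 188 278 280; 193 278 280; 198 277 281; 203 276 282;
```

The antenna stands at about 82° and slipped out just short of its stop. I'll finish by pushing it from the -y side with the fingers shut.

apply_moves([
  [0, 0, -45, 0, 0, 0, 1],
  [0, 0, -42, 0, 0, 0, 1],
  [-35, -1, 0, 0, 0, 0, 1],
  [-35, 0, 0, 0, 0, 0, 1],
  [0, 0, 32, 0, 0, 0, 1],
  [0, 0, 32, 0, 0, 0, 1],
  [12, 0, 0, 0, 0, 0, 1],
  [12, 0, 0, 0, 0, 0, 1],
  [8, 0, 0, 0, 0, 0, 1],
  [5, 0, 0, 0, 0, 0, 1],
  [5, 0, 0, 0, 0, 0, 1],
  [4, 0, 0, 0, 0, 0, 1],
])

```text
time: 6.2
tool_pos: [535.2, 265.6, 190.9]
tcp_rot: [180.0, -0.0, 92.9]
ft_force: [-0.3, -1.3, 0.9]
finger_gap: 0.1
grip_force: 0.3
```

apply_moves([
  [2, 0, 0, 0, 0, 0, 1],
  [2, 0, 0, 0, 0, 0, 1],
  [1, 0, 0, 0, 0, 0, 1],
  [0, 0, 0, 0, 0, 0, 1],
])

```text
time: 6.7
tool_pos: [535.0, 269.4, 190.6]
tcp_rot: [-180.0, 0.1, 92.8]
ft_force: [-0.7, -4.8, 0.6]
finger_gap: -0.2
grip_force: 2.4
```

apply_moves([
  [2, 0, 0, 0, 0, 0, 1],
  [1, 0, 0, 0, 0, 0, 1],
  [0, 0, 0, 0, 0, 0, 1],
])

```text
time: 7.08
tool_pos: [535.0, 269.9, 190.7]
tcp_rot: [-179.9, 0.3, 92.8]
ft_force: [-2.7, -16.2, 3.9]
finger_gap: -0.3
grip_force: 7.9
```

The stop is reached: the force rose to 16 N and the TCP was blocked at y=269.9, which fits upright. I'll back off and head for the black handset, refining the cradle marks on the way.

```bash
python3 - <<'E'
from h import *
t=np.load("pics/top0.npy");s=np.load("pics/side0.npy")
def wc(im,box): # orange-ness weighted centroid
    x0,y0,x1,y1=box;p=im[y0:y1,x0:x1].astype(float);w=np.clip(p[...,0]-p[...,2]-np.median(p[...,0]-p[...,2])-25,0,None)
    yy,xx=np.mgrid[y0:y1,x0:x1];return np.array([(w*xx).sum(),(w*yy).sum()])/w.sum()
for nm,a,b in(("w",(308,233,319,241),(315,247,326,254)),("b",(355,226,366,234),(341,267,352,277))):
    u,v=wc(t,a),wc(s,b);print(nm,u,v,tri(u,v).round(1),plane("top",u,21)[0].round(1))
A=cur();A=A@T([-25,0,-80],np.eye(3)); print(A[:3,3])
R=toolR(142.3);step(A,T((434.5,-98,150),R.as_matrix()))
E
```

```text
w [313.19274093 236.21151439] [320.15902141 250.74006116] [542.1 -31.1  20.4] [542.2 -31.2  21. ]
b [360.59600242 229.36281042] [346.74959481 272.36142626] [ 559.2 -170.7   20. ] [ 559.  -170.7   21. ]
[536.27020026 245.3894711  270.7932628 ]
9 x [-30.807, -27.064, 13.535, -0.0, 0.001, -0.096]
```

apply_moves([
  [-25, 0, 0, 0, 0, 0, 1],
  [0, 0, -40, 0, 0, 0, 1],
  [0, 0, -40, 0, 0, 0, 0],
  [-30.8, -27.1, 13.5, 0, 0, -0.096, 0],
  [-30.8, -27.1, 13.5, 0, 0, -0.096, 0],
  [-30.8, -27.1, 13.5, 0, 0, -0.096, 0],
  [-30.8, -27.1, 13.5, 0, 0, -0.096, 0],
  [-30.8, -27.1, 13.5, 0, 0, -0.096, 0],
  [-30.8, -27.1, 13.5, 0, 0, -0.096, 0],
  [-30.8, -27.1, 13.5, 0, 0, -0.096, 0],
  [-30.8, -27.1, 13.5, 0, 0, -0.096, 0],
  [-30.8, -27.1, 13.5, 0, 0, -0.096, 0],
  [0, 0, 30, 0, 0, 0, 0],
  [0, 0, 0, 0, 0, 0, 0],
  [0, 0, 0, 0, 0, 0, 0],
])

```text
time: 8.95
tool_pos: [434.9, -94.7, 120.1]
tcp_rot: [180.0, 0.0, 142.4]
ft_force: [0.5, 0.3, 0.6]
finger_gap: 85.2
grip_force: 0.0
```

```bash
python3 - <<'E'
from h import *
s=sensors.sense();print(s["tool_pos"],s["tcp_rot"],s["time"]); go(((434.5,-98,1),toolR(142.3)))
im=optics.snapshot("side");np.save("pics/s2.npy",im)
g=cv2.cvtColor(im,cv2.COLOR_RGB2HSV)
cv2.imwrite("pics/s2.png",im[:,:,::-1])
for y in range(155,204,4):
    x=np.arange(265,300); v=g[y,265:300]; k=(v[:,1]<60)&(v[:,2]<140); print(y,x[k].min() if k.any() else 0,x[k].max() if k.any() else 0,end="; ")
E
```

```text
[434.86124035 -94.71426442 120.0951737 ] [1.79977804e+02 2.97585015e-02 1.42386836e+02] 8.95
3 x [-0.56, -0.951, 39.698, 0.0, 0.0, 0.001]
155 265 299; 159 266 299; 163 265 299; 167 276 299; 171 276 299; 175 276 299; 179 282 299; 183 277 280; 187 277 299; 191 277 298; 195 277 299; 199 274 298; 203 276 299;
```

apply_moves([
  [-0.6, -1, 40, 0, 0, 0, 0],
  [-0.6, -1, 40, 0, 0, 0, 0],
  [-0.6, -1, 25, 0, 0, 0, 0],
  [0, 0, 14, 0, 0, 0, 0],
  [0, 0, 0, 0, 0, 0, 1],
  [0, 0, 0, 0, 0, 0, 1],
  [0, 0, 0, 0, 0, 0, 1],
  [0, 0, 0, 0, 0, 0, 1],
  [0, 0, 0, 0, 0, 0, 1],
], force=40)

```text
time: 10.12
tool_pos: [435.6, -98.9, 1.9]
tcp_rot: [179.9, 0.2, 142.4]
ft_force: [-0.8, 0.7, 7.1]
finger_gap: 49.2
grip_force: 42.9
```

```bash
cat >> h.py <<'E'
def place(F,psi,along,off):
    c=np.radians(psi);k=np.radians(20);b=np.array([np.cos(k)*np.cos(c),np.cos(k)*np.sin(c),np.sin(k)]);n=np.array([-np.sin(k)*np.cos(c),-np.sin(k)*np.sin(c),np.cos(k)])
    return np.array(F)+along*b+off*n
E
python3 - <<'E'
from h import *
F=(544.1,-171.9,16); A=cur()@T([0,0,-125],np.eye(3)); R=toolR(4.5,20)
# choose the turn direction of decreasing yaw
B=T((place(F,4.5,78,62)),R.as_matrix()); print(A[:3,3],B[:3,3]); step(A,B)
step(B,T(place(F,4.5,78,8),R.as_matrix()))
E
```

```text
[435.25819845 -98.7778893  126.9142995 ] [ 596.03019706 -167.81300486  100.93851367]
15 x [-3.355, 14.317, 2.378, -0.028, 0.011, 0.158]
2 x [0.0, -0.0, 27.0, -0.0, -0.0, 0.0]
```

apply_moves([
  [0, 0, -20, 0, 0, 0, 1],
  [0, 0, -45, 0, 0, 0, 1],
  [0, 0, -45, 0, 0, 0, 1],
  [0, 0, -40, 0, 0, 0, 1],
  [-3.4, 14.3, 2.4, -0.028, 0.011, 0.158, 1],
  [-3.4, 14.3, 2.4, -0.028, 0.011, 0.158, 1],
  [-3.4, 14.3, 2.4, -0.028, 0.011, 0.158, 1],
  [-3.4, 14.3, 2.4, -0.028, 0.011, 0.158, 1],
  [-3.4, 14.3, 2.4, -0.028, 0.011, 0.158, 1],
  [-3.4, 14.3, 2.4, -0.028, 0.011, 0.158, 1],
  [-3.4, 14.3, 2.4, -0.028, 0.011, 0.158, 1],
  [-3.4, 14.3, 2.4, -0.028, 0.011, 0.158, 1],
  [-3.4, 14.3, 2.4, -0.028, 0.011, 0.158, 1],
  [-3.4, 14.3, 2.4, -0.028, 0.011, 0.158, 1],
  [-3.4, 14.3, 2.4, -0.028, 0.011, 0.158, 1],
  [-3.4, 14.3, 2.4, -0.028, 0.011, 0.158, 1],
  [-3.4, 14.3, 2.4, -0.028, 0.011, 0.158, 1],
  [-3.4, 14.3, 2.4, -0.028, 0.011, 0.158, 1],
  [-3.4, 14.3, 2.4, -0.028, 0.011, 0.158, 1],
  [0, 0, 0, 0, 0, 0, 1],
])

```text
time: 12.62
tool_pos: [594.6, -167.7, 123.3]
tcp_rot: [-179.9, -20.1, 4.8]
ft_force: [0.6, 0.6, -0.9]
finger_gap: 49.1
grip_force: 41.9
```

```bash
python3 - <<'E'
from h import *
s=sensors.sense();print(s["tool_pos"],s["tcp_rot"],s["finger_gap"],s["joint_pos"].round(1)); R=toolR(4.5,20);F=(544.1,-171.9,16)
go((place(F,4.5,78,62),R),(place(F,4.5,78,8),R))
im=optics.snapshot("side");t=optics.snapshot("top");f=lambda im,x,y:cv2.resize(im[y:y+150,x:x+200],(400,300),interpolation=cv2.INTER_CUBIC)
cv2.imwrite("pics/c3.png",np.hstack([f(t,260,150),f(im,240,140)])[:,:,::-1])
E
```

```text
[ 594.60990367 -167.73964108  123.26623021] [-179.92782038  -20.10044571    4.83101984] 49.13416463568397 [-26.7  -1.7 108.8  12.5  56.3  53. ]
1 x [-6.35, 0.22, 21.452, -0.003, -0.002, 0.005]
2 x [0.0, -0.0, 27.0, -0.0, -0.0, 0.0]
```

View pics/c3.png

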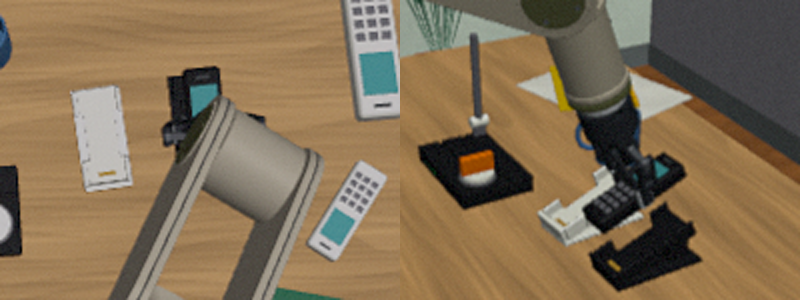

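The handset is held face up and tilted to match the cradle, and the antenna stands upright (tip at px 277,158, against 276.6 predicted). Now I'll lower it.

apply_moves([
  [-6.4, 0.2, 21, -0.003, -0.002, 0.005, 1],
  [0, 0, 25, 0, 0, 0, 1],
  [0, 0, 15, 0, 0, 0, 1],
  [0, 0, 8, 0, 0, 0, 1],
  [0, 0, 3, 0, 0, 0, 1],
  [0, 0, 0, 0, 0, 0, 1],
])

```text
time: 13.48
tool_pos: [614.2, -166.1, 54.4]
tcp_rot: [180.0, -20.1, 4.5]
ft_force: [1.0, 1.9, 1.6]
finger_gap: 49.2
grip_force: 42.8
```

```bash
python3 - <<'E'
from h import *
F=(544.1,-171.9,16);go((place(F,4.5,78,2),toolR(4.5,20)))
E
```

```text
1 x [-1.276, 0.247, 9.993, -0.0, -0.001, 0.0]
```

apply_moves([
  [-0.5, 0.2, 2.5, 0, 0, 0, 1],
  [0, 0, 2.5, 0, 0, 0, 1],
  [0, 0, 2, 0, 0, 0, 1],
  [0, 0, 1, 0, 0, 0, 1],
  [0, 0, 0, 0, 0, 0, 1],
])

```text
time: 14.1
tool_pos: [616.4, -166.8, 50.5]
tcp_rot: [180.0, -20.1, 4.6]
ft_force: [-36.9, 8.7, 48.3]
finger_gap: 48.9
grip_force: 49.7
```

apply_moves([
  [0, 0, -4, 0, 0, 0, 1],
  [0, 0, 0, 0, 0, 0, 1],
])

```text
time: 14.35
tool_pos: [615.0, -166.9, 50.5]
tcp_rot: [179.9, -20.1, 4.5]
ft_force: [-6.4, 0.8, 10.4]
finger_gap: 49.4
grip_force: 44.3
```

```bash
python3 - <<'E'
from h import *
s=sensors.sense();print(s["tool_pos"],s["tcp_rot"],s["ft_force"])
im=optics.snapshot("side");t=optics.snapshot("top")
f=lambda im,x,y:cv2.resize(im[y:y+75,x:x+100],(400,300),interpolation=cv2.INTER_CUBIC)
o=np.hstack([f(t,310,170),f(im,315,210)]); o=np.clip(255*(o/255.)**.6,0,255).astype(np.uint8)
cv2.imwrite("pics/c4.png",o[:,:,::-1])
p=f(np.load("pics/side0.npy"),315,210)
E
```

```text
[ 614.9597237  -166.90117561   50.45605951] [179.93713406 -20.09262561   4.51989876] [-6.44290936  0.84485727 10.41103143]
```

View pics/c4.png

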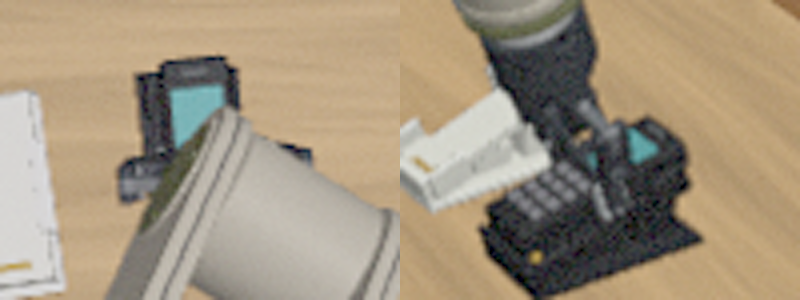

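The mark at px (349,274) is still visible below the foot, and the handset looks shifted toward -y in the top view. I'll measure where it is relative to the cradle.

```bash
python3 - <<'E'
from h import *
im=optics.snapshot("side");t=optics.snapshot("top")
mt=mask(t,(80,60,60),(105,255,255),(340,180,380,230));ms=mask(im,(80,60,60),(105,255,255),(360,220,400,260))
(ct,n1),(cs,n2)=cen(mt),cen(ms); print(n1,n2,"screen tri",tri(ct,cs).round(1))
print("far tips",tri((344.25,188),(372.75,241.25)).round(1),tri((369.25,186.25),(387,253)).round(1))
o=np.array([613.9,-166.4,0]);R=Ro.from_euler("z",4.5,degrees=True)
for q in((-75,36,0),(-75,-36,0),(-75,36,32),(-75,-36,32),(-70,0,16),(53,36,78),(53,-36,78),(75,36,0),(75,-36,0)):
    X=R.apply(q)+o; print(q,X.round(0),"top",proj("top",X).round(1),"side",proj("side",X).round(1))
t0=np.load("pics/top0.npy");s0=np.load("pics/side0.npy")
for n,i,b in(("top",t0,(335,180,385,245)),("side",s0,(330,230,400,295))):
    c=big(mask(i,(0,0,0),(180,255,60),b)); print(n,cv2.approxPolyDP(c,2,True).reshape(-1,2).tolist())
E
```

```text
143 46 screen tri [ 645.4 -162.5   77.9]
far tips [ 672.5 -124.2   69.2] [ 676.3 -196.6   67.3]
(-75, 36, 0) [ 536. -136.    0.] top [348.8 238.5] side [334.2 274. ]
(-75, -36, 0) [ 542. -208.    0.] top [372.9 236. ] side [347.7 286.5]
(-75, 36, 32) [ 536. -136.   32.] top [349.4 236.7] side [334.3 265. ]
(-75, -36, 32) [ 542. -208.   32.] top [374.  234.1] side [347.9 277.3]
(-70, 0, 16) [ 544. -172.   16.] top [361.1 234.7] side [342.3 275.1]
(53, 36, 78) [ 664. -126.   78.] top [345.3 190.1] side [370.7 239.7]
(53, -36, 78) [ 670. -198.   78.] top [370.3 187.5] side [385.5 250.7]
(75, 36, 0) [ 686. -125.    0.] top [343.1 189.6] side [375.3 259.5]
(75, -36, 0) [ 691. -196.    0.] top [366.8 187.2] side [389.8 270.9]
top [[345, 188], [349, 236], [372, 235], [368, 187]]
side [[385, 251], [381, 251], [371, 242], [365, 246], [366, 253], [350, 265], [343, 261], [335, 267], [336, 272], [349, 285], [387, 271], [389, 268], [382, 262], [386, 257]]
```

```bash
python3 - <<'E'
from h import *
t0=np.load("pics/top0.npy")
m=mask(t0,(80,60,60),(105,255,255),(310,240,365,305));W=plane("top",big(m).reshape(-1,2),26)[:,:2]-[434.5,-98]
c,s_=np.cos(np.radians(142.3)),np.sin(np.radians(142.3)); l=W@np.array([[c,-s_],[s_,c]]); print("screen x",l[:,0].min(),l[:,0].max(),"y",l[:,1].min(),l[:,1].max())
m=big(mask(t0,(0,0,0),(180,90,75),(310,240,365,305))); W=plane("top",m.reshape(-1,2),26)[:,:2]-[434.5,-98];l2=W@np.array([[c,-s_],[s_,c]]);print("body",l2.min(0).round(1),l2.max(0).round(1))
x0,x1,y0,y1=l[:,0].min(),l[:,0].max(),l[:,1].min(),l[:,1].max()
im=optics.snapshot("side");t=optics.snapshot("top");np.save("pics/t4.npy",t);np.save("pics/s4.npy",im)
for n,i,b in(("top",t,(340,180,380,230)),("side",im,(360,220,400,260))):
    print(n,cv2.approxPolyDP(big(mask(i,(80,60,60),(105,255,255),b)),1,True).reshape(-1,2).tolist())
A=cur()
for e in(0,10):
  for n in("top","side"):
    print(e,n,[proj(n,(A@np.array([x+1+e,-y,-(26-1.9),1]))[:3]).round(1).tolist() for x,y in((x1,y1),(x1,y0),(x0,y0),(x0,y1),(75,25),(75,-25),(-75,-25),(-75,25))])
E
```

```text
screen x 5.5663073456799905 53.48896996445846 y -19.64523089219826 19.220647581510015
body [-72.7 -23.4] [49.  23.5]
top [[365, 191], [358, 191], [352, 193], [354, 206], [365, 196]]
side [[372, 242], [374, 250], [379, 247]]
0 top [[352.0, 191.3], [365.6, 189.9], [367.0, 206.6], [353.4, 208.0], [349.3, 183.9], [366.9, 182.2], [371.1, 234.1], [353.8, 235.9]]
0 side [[371.9, 239.1], [380.0, 245.0], [366.9, 254.2], [359.1, 248.1], [376.5, 234.3], [386.9, 241.7], [345.5, 271.0], [335.9, 262.5]]
10 top [[351.7, 187.8], [365.3, 186.4], [366.7, 203.2], [353.1, 204.5], [349.0, 180.4], [366.6, 178.6], [370.8, 230.7], [353.5, 232.5]]
10 side [[374.6, 237.2], [382.7, 243.1], [369.6, 252.3], [361.8, 246.2], [379.1, 232.5], [389.6, 239.8], [348.3, 269.0], [338.7, 260.6]]
```

The ear end sits lower than predicted and the foot end is raised, so the foot has landed on the toe wall. I'll lift it, go about 9 mm further up the slope and set it down again with the minimum grip.

apply_moves([
  [0, 0, -15, 0, 0, 0, 1],
  [4, 0, -12, 0, 0, 0, 1],
  [5, 0, 0, 0, 0, 0, 1],
  [0, 0, 0, 0, 0, 0, 1],
], force=30)

```text
time: 15.15
tool_pos: [614.4, -166.4, 78.5]
tcp_rot: [180.0, -20.1, 4.5]
ft_force: [0.1, 0.4, -2.3]
finger_gap: 49.6
grip_force: 42.7
```

```bash
python3 - <<'E'
from h import *
s=sensors.sense();print(s["tool_pos"],s["tcp_rot"],s["ft_force"],s["finger_gap"])
F=(544.1,-171.9,16);go((place(F,4.5,88,2),toolR(4.5,20)))
im=optics.snapshot("side");t=optics.snapshot("top")
f=lambda im,x,y:cv2.resize(im[y:y+75,x:x+100],(400,300),interpolation=cv2.INTER_CUBIC)
o=np.hstack([f(t,310,160),f(im,315,200)]); o=np.clip(255*(o/255.)**.6,0,255).astype(np.uint8)
cv2.imwrite("pics/c5.png",o[:,:,::-1])
A=cur()
for n,i,b in(("top",t,(340,170,380,230)),("side",im,(350,210,400,260))):
    print(n,cv2.approxPolyDP(big(mask(i,(80,60,60),(105,255,255),b)),1,True).reshape(-1,2).tolist())
    print([proj(n,(A@np.array([x+1,-y,-24.1,1]))[:3]).round(1).tolist() for x,y in((53.5,19.3),(53.5,-19.3),(-75,-25),(-75,25))])
E
```

```text
[ 614.40682798 -166.43868324   78.46620337] [179.98343316 -20.061718     4.52301842] [ 0.12266554  0.43834697 -2.26860373] 49.554944820141294
1 x [0.334, -0.077, 32.581, 0.0, -0.001, 0.0]
top [[365, 189], [353, 190], [354, 204], [366, 193]]
[[352.3, 189.3], [366.1, 188.0], [371.8, 232.9], [354.2, 234.8]]
side [[373, 234], [372, 235], [374, 242], [379, 238]]
[[371.8, 231.1], [379.9, 236.8], [345.1, 262.9], [335.5, 254.6]]
```

View pics/c5.png

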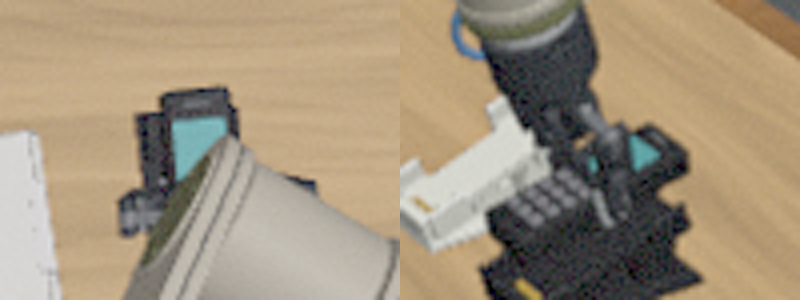

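The handset has pitched about 6.5° in the grip, foot up. I'll tilt the tool by the same amount so the handset lies parallel to the bed, then lower it.

apply_moves([
  [0, 0, 0, 0, 0.11, 0, 1],
  [-1.1, 0, 10, 0, 0, 0, 1],
  [-1.1, 0, 10, 0, 0, 0, 1],
  [-0.6, 0, 5, 0, 0, 0, 1],
  [0, 0, 0, 0, 0, 0, 1],
])

```text
time: 15.88
tool_pos: [622.7, -165.4, 53.8]
tcp_rot: [-180.0, -26.3, 4.5]
ft_force: [0.2, 0.2, -1.4]
finger_gap: 49.1
grip_force: 42.7
```

apply_moves([
  [-0.2, 0, 2, 0, 0, 0, 1],
  [-0.2, 0, 2, 0, 0, 0, 1],
  [0, 0, 0, 0, 0, 0, 1],
], force=20)

```text
time: 16.25
tool_pos: [623.7, -165.6, 50.6]
tcp_rot: [-180.0, -26.3, 4.5]
ft_force: [0.4, 0.6, -0.4]
finger_gap: 49.3
grip_force: 42.7
```

apply_moves([
  [-0.2, 0, 2, 0, 0, 0, 1],
  [-0.2, 0, 1.5, 0, 0, 0, 1],
  [0, 0, 0, 0, 0, 0, 1],
])

```text
time: 16.62
tool_pos: [624.8, -165.5, 47.0]
tcp_rot: [-180.0, -26.3, 4.5]
ft_force: [1.1, 0.5, -1.5]
finger_gap: 49.0
grip_force: 42.7
```

apply_moves([
  [-0.2, 0, 1.5, 0, 0, 0, 1],
  [-0.1, 0, 1, 0, 0, 0, 1],
  [0, 0, 0, 0, 0, 0, 1],
])

```text
time: 17.0
tool_pos: [625.4, -165.5, 45.5]
tcp_rot: [-180.0, -26.3, 4.5]
ft_force: [-15.8, 2.5, 12.7]
finger_gap: 49.2
grip_force: 44.9
```

apply_moves([
  [0, 0, -0.5, 0, 0, 0, 1],
  [-2, 0, -0.2, 0, 0, 0, 1],
  [-2, 0, -0.2, 0, 0, 0, 1],
  [-2, 0, -0.2, 0, 0, 0, 1],
  [0, 0, 0, 0, 0, 0, 1],
])

```text
time: 17.62
tool_pos: [621.3, -166.3, 44.4]
tcp_rot: [179.9, -26.5, 4.5]
ft_force: [8.5, 0.5, -1.4]
finger_gap: 49.1
grip_force: 42.3
```

apply_moves([
  [-1.5, 0, 0, 0, 0, 0, 1],
  [-1.5, 0, 0, 0, 0, 0, 1],
  [0, 0, 0, 0, 0, 0, 1],
])

```text
time: 18.0
tool_pos: [620.9, -166.5, 45.1]
tcp_rot: [179.9, -26.7, 4.5]
ft_force: [16.7, 3.9, -0.6]
finger_gap: 49.1
grip_force: 42.0
```

```bash
python3 - <<'E'
from h import *
A=cur();im=optics.snapshot("side");t=optics.snapshot("top")
F=np.array((544.1,-171.9,16.)); o=place(F,4.5,0,0);b=place(F,4.5,1,0)-F;n=place(F,4.5,0,1)-F
d=A[:3,3]-F;print("along,off",d@b,d@n)
e=Ro.from_euler("z",4.5,degrees=True).apply([0,1,0])
for nm,i,bx in(("top",t,(340,170,380,230)),("side",im,(350,220,400,260))):
    print(nm,cv2.approxPolyDP(big(mask(i,(80,60,60),(105,255,255),bx)),1,True).reshape(-1,2).tolist())
    print("seated",[proj(nm,F+a*b+26*n+y*e).round(1).tolist() for a,y in((128.5,19.3),(128.5,-19.3),(80.5,-19.3),(80.5,19.3))])
E
```

```text
along,off 82.27688196310739 0.9978337479526651
top [[364, 190], [354, 191], [352, 193], [354, 207], [366, 205], [366, 197]]
seated [[351.7, 192.7], [365.1, 191.3], [366.5, 208.0], [353.1, 209.4]]
side [[371, 242], [370, 246], [372, 251], [374, 251], [379, 246], [374, 242]]
seated [[371.1, 241.4], [379.0, 247.2], [366.0, 256.5], [358.3, 250.3]]
```

It is blocked against the toe at 17 N and the screen matches the seated prediction. I'll release it and retreat.

apply_moves([
  [0.5, 0, 0, 0, 0, 0, 0.35],
  [0, 0, 0, 0, 0, 0, 0.2],
  [0, 0, 0, 0, 0, 0, 0],
  [0, 0, 0, 0, 0, 0, 0],
  [0, 0, -15, 0, 0, 0, 0],
  [0, 0, -35, 0, 0, 0, 0],
  [0, 0, -50, 0, 0, 0, 0],
  [0, 0, -50, 0, 0, 0, 0],
  [0, 0, -20, 0, 0, 0, 0],
])

```text
time: 19.23
tool_pos: [542.9, -173.0, 198.3]
tcp_rot: [179.8, -26.5, 4.5]
ft_force: [0.6, -0.2, 0.5]
finger_gap: 85.7
grip_force: 0.0
```

```bash
python3 - <<'E'
from h import *
R=toolR(145);go(((479,-381,120),R),((479,-381,2),R))
im=optics.snapshot("side");t=optics.snapshot("top")
F=np.array((544.1,-171.9,16.));b=place(F,4.5,1,0)-F;n=place(F,4.5,0,1)-F
e=Ro.from_euler("z",4.5,degrees=True).apply([0,1,0])
for nm,i,bx in(("top",t,(340,170,380,230)),("side",im,(350,220,400,265))):
    print(nm,cv2.approxPolyDP(big(mask(i,(80,60,60),(105,255,255),bx)),1,True).reshape(-1,2).tolist(),cen(mask(i,(80,60,60),(105,255,255),bx)))
    print("seated",proj(nm,F+104.5*b+26*n))
np.save("pics/t6.npy",t);np.save("pics/s6.npy",im)
mt=mask(t,(80,60,60),(105,255,255),(340,170,380,230));ms=mask(im,(80,60,60),(105,255,255),(350,220,400,265));X=tri(cen(mt)[0],cen(ms)[0])-F;print("along,off,lat",X@b,X@n,X@e)
E
```

```text
15 x [-19.702, -0.274, 0.494, 0.038, -0.013, -0.16]
3 x [-0.0, -0.0, 39.333, 0.0, 0.0, 0.0]
top [[364, 190], [352, 192], [353, 207], [366, 206]] (array([359.07391304, 198.77391304]), 230)
seated [359.11550501 200.36837075]
side [[379, 246], [372, 242], [361, 250], [366, 255], [368, 255], [376, 250]] (array([369.34210526, 247.46710526]), 152)
seated [368.5757523  248.79718013]
along,off,lat 108.91500328839405 28.149497618907116 0.16270629197959696
```

The screen reads about 4 mm up-slope of nominal, which is either bias in my foot-point estimate or a real gap. I'll nudge the ear end down-slope with shut fingers to make sure.

```bash
python3 - <<'E'
from h import *
F=(544.1,-171.9,16);R=toolR(4.5,20);go((place(F,4.5,174,75),R),(place(F,4.5,174,14),R))
E
```

```text
4 x [26.339, -0.348, 26.037, 0.001, -0.029, 0.0]
2 x [0.0, -0.0, 30.5, -0.0, -0.0, 0.0]
```

apply_moves([
  [26.3, -0.3, 26, 0, -0.029, 0, 1],
  [26.3, -0.3, 26, 0, -0.029, 0, 1],
  [26.3, -0.3, 26, 0, -0.029, 0, 1],
  [26.3, -0.3, 26, 0, -0.029, 0, 1],
  [0, 0, 0, 0, 0, 0, 1],
  [0, 0, 30, 0, 0, 0, 1],
  [0, 0, 30, 0, 0, 0, 1],
  [-4, 0, 0, 0, 0, 0, 1],
  [-3, 0, 0, 0, 0, 0, 1],
  [0, 0, 0, 0, 0, 0, 1],
])

```text
time: 20.58
tool_pos: [694.9, -159.0, 84.9]
tcp_rot: [180.0, -19.9, 4.5]
ft_force: [6.0, 0.6, 0.7]
finger_gap: 0.2
grip_force: 2.8
```

```bash
cat >> h.py <<'E'
def ao(F,psi):
    F=np.array(F,float);b=place(F,psi,1,0)-F;n=place(F,psi,0,1)-F;d=sensors.sense()["tool_pos"]-F;f=sensors.sense()["ft_force"];print("along %.1f off %.1f fb %.1f fn %.1f"%(d@b,d@n,f@b,f@n))
E
python3 -c "
from h import *
ao((544.1,-171.9,16),4.5)"
```

```text
along 165.7 off 13.0 fb 5.9 fn -1.4
```

apply_moves([
  [-2, 0, 0, 0, 0, 0, 1],
  [-1, 0, 0, 0, 0, 0, 1],
  [0, 0, 0, 0, 0, 0, 1],
])

```text
time: 20.95
tool_pos: [694.3, -159.4, 86.3]
tcp_rot: [179.9, -20.2, 4.5]
ft_force: [11.1, 2.5, 3.8]
finger_gap: -0.0
grip_force: 6.0
```

```bash
python3 -c "
from h import *
ao((544.1,-171.9,16),4.5)"
```

```text
along 165.6 off 14.5 fb 11.9 fn -0.3
```

The handset is firmly against the toe: 12 N with no movement. On to the white handset.

```bash
python3 - <<'E'
from h import *
A=cur()@T([10,0,-90],np.eye(3));R=toolR(145);print(A[:3,3]);step(A,T((479,-381,120),R.as_matrix()))
E
```

```text
[ 672.64284518 -160.93154588  174.22237476]
15 x [-23.876, -9.837, -1.632, 0.029, -0.01, -0.161]
```

apply_moves([
  [10, 0, 0, 0, 0, 0, 1],
  [0, 0, -45, 0, 0, 0, 1],
  [0, 0, -45, 0, 0, 0, 0],
  [-23.9, -9.8, -1.6, 0.029, -0.01, -0.161, 0],
  [-23.9, -9.8, -1.6, 0.029, -0.01, -0.161, 0],
  [-23.9, -9.8, -1.6, 0.029, -0.01, -0.161, 0],
  [-23.9, -9.8, -1.6, 0.029, -0.01, -0.161, 0],
  [-23.9, -9.8, -1.6, 0.029, -0.01, -0.161, 0],
  [-23.9, -9.8, -1.6, 0.029, -0.01, -0.161, 0],
  [-23.9, -9.8, -1.6, 0.029, -0.01, -0.161, 0],
  [-23.9, -9.8, -1.6, 0.029, -0.01, -0.161, 0],
  [-23.9, -9.8, -1.6, 0.029, -0.01, -0.161, 0],
  [-23.9, -9.8, -1.6, 0.029, -0.01, -0.161, 0],
  [-23.9, -9.8, -1.6, 0.029, -0.01, -0.161, 0],
  [-23.9, -9.8, -1.6, 0.029, -0.01, -0.161, 0],
  [-23.9, -9.8, -1.6, 0.029, -0.01, -0.161, 0],
  [-23.9, -9.8, -1.6, 0.029, -0.01, -0.161, 0],
  [-23.9, -9.8, -1.6, 0.029, -0.01, -0.161, 0],
  [0, 0, 0, 0, 0, 0, 0],
])

```text
time: 23.32
tool_pos: [475.7, -381.5, 116.0]
tcp_rot: [-179.8, -0.7, 144.7]
ft_force: [-0.1, -1.0, -0.2]
finger_gap: 85.3
grip_force: 0.0
```

```bash
python3 - <<'E'
from h import *
go(((479,-381,2),toolR(145))); print(sensors.sense()["joint_pos"].round(0))
im=optics.snapshot("side");F=np.array((544.1,-171.9,16.))
X=tri(cen(mask(np.load("pics/t6.npy"),(80,60,60),(105,255,255),(340,170,380,230)))[0],cen(mask(im,(80,60,60),(105,255,255),(350,220,400,265)))[0]);print(X)
E
```

```text
3 x [-1.114, 0.834, 38.006, -0.001, -0.004, -0.002]
[-43.  14.  90.  -0.  77. -98.]
[nan nan nan]h.py:22: RuntimeWarning: Mean of empty slice.
  ys,xs=np.nonzero(m); return np.array([xs.mean(),ys.mean()]),len(xs)
  ret = ret.dtype.type(ret / rcount)
```

apply_moves([
  [-1.1, 0.8, 38, -0.001, -0.004, -0.002, 0],
  [-1.1, 0.8, 38, -0.001, -0.004, -0.002, 0],
  [-1.1, 0.8, 24, -0.001, -0.004, -0.002, 0],
  [0, 0, 14, 0, 0, 0, 0],
  [0, 0, 0, 0, 0, 0, 1],
  [0, 0, 0, 0, 0, 0, 1],
  [0, 0, 0, 0, 0, 0, 1],
  [0, 0, 0, 0, 0, 0, 1],
  [0, 0, 0, 0, 0, 0, 1],
], force=40)

```text
time: 24.5
tool_pos: [480.0, -381.4, 3.9]
tcp_rot: [-180.0, 0.1, 145.1]
ft_force: [-0.8, -0.5, 6.6]
finger_gap: 49.3
grip_force: 43.7
```

```bash
python3 - <<'E'
from h import *
F=(526.6,-32.8,16); A=cur()@T([0,0,-150],np.eye(3)); R=toolR(6.5,20)
B=T((place(F,6.5,86,85)),R.as_matrix()); print(A[:3,3],B[:3,3]); step(A,B)
E
```

```text
[ 479.77967302 -381.1906997   153.92209211] [578.0092491  -26.94265593 125.28760509]
15 x [30.823, 2.937, 7.212, -0.028, 0.011, 0.159]
```

apply_moves([
  [0, 0, -20, 0, 0, 0, 1],
  [0, 0, -50, 0, 0, 0, 1],
  [0, 0, -50, 0, 0, 0, 1],
  [0, 0, -40, 0, 0, 0, 1],
  [30.8, 2.9, 7.2, -0.028, 0.011, 0.159, 1],
  [30.8, 2.9, 7.2, -0.028, 0.011, 0.159, 1],
  [30.8, 2.9, 7.2, -0.028, 0.011, 0.159, 1],
  [30.8, 2.9, 7.2, -0.028, 0.011, 0.159, 1],
  [30.8, 2.9, 7.2, -0.028, 0.011, 0.159, 1],
  [30.8, 2.9, 7.2, -0.028, 0.011, 0.159, 1],
  [30.8, 2.9, 7.2, -0.028, 0.011, 0.159, 1],
  [30.8, 2.9, 7.2, -0.028, 0.011, 0.159, 1],
  [30.8, 2.9, 7.2, -0.028, 0.011, 0.159, 1],
  [30.8, 2.9, 7.2, -0.028, 0.011, 0.159, 1],
  [30.8, 2.9, 7.2, -0.028, 0.011, 0.159, 1],
  [30.8, 2.9, 7.2, -0.028, 0.011, 0.159, 1],
  [30.8, 2.9, 7.2, -0.028, 0.011, 0.159, 1],
  [30.8, 2.9, 7.2, -0.028, 0.011, 0.159, 1],
  [30.8, 2.9, 7.2, -0.028, 0.011, 0.159, 1],
  [0, 0, 0, 0, 0, 0, 1],
])

```text
time: 27.0
tool_pos: [577.6, -25.0, 136.6]
tcp_rot: [-179.8, -20.2, 6.7]
ft_force: [-0.6, -0.6, -1.7]
finger_gap: 48.7
grip_force: 42.9
```

```bash
python3 - <<'E'
from h import *
F=(526.6,-32.8,16);R=toolR(6.5,20);print(sensors.sense()["tool_pos"])
go((place(F,6.5,86,12),R))
im=optics.snapshot("side");t=optics.snapshot("top");A=cur()
for n,i,b in(("top",t,(285,160,340,240)),("side",im,(300,180,370,260))):
    print(n,cv2.approxPolyDP(big(mask(i,(80,60,60),(105,255,255),b)),1,True).reshape(-1,2).tolist())
    print([proj(n,(A@np.array([x,-y,-23,1]))[:3]).round(1).tolist() for x,y in((53.5,19.3),(53.5,-19.3),(5.5,-19.3),(5.5,19.3))])
F=np.array((544.1,-171.9,16.));b=place(F,4.5,1,0)-F;n=place(F,4.5,0,1)-F;m=mask(im,(80,60,60),(105,255,255),(350,220,400,265));print("black side",cen(m))
E
```

```text
[577.57297492 -25.04892105 136.56726366]
2 x [-1.92, 1.124, 41.829, -0.003, -0.001, 0.002]
top [[314, 199], [303, 200], [304, 212], [307, 210], [315, 209]]
[[301.1, 199.6], [315.4, 197.6], [317.9, 215.2], [303.6, 217.2]]
side [[345, 194], [347, 194], [349, 197], [353, 199], [352, 201], [354, 202], [354, 204], [351, 208], [342, 213], [339, 220], [344, 220], [345, 223], [349, 223], [350, 221], [354, 222], [358, 214], [357, 209], [359, 198], [353, 194]]
[[337.2, 197.4], [344.5, 202.0], [332.0, 210.8], [324.8, 205.9]]
black side (array([368.22424242, 245.76363636]), 165)
```

apply_moves([
  [-1.9, 1.1, 40, -0.003, -0.001, 0.002, 1],
  [-1.9, 1.1, 28, -0.003, -0.001, 0.002, 1],
  [0, 0, 10, 0, 0, 0, 1],
  [0, 0, 3, 0, 0, 0, 1],
  [0, 0, 0, 0, 0, 0, 1],
])

```text
time: 27.72
tool_pos: [600.8, -25.5, 58.6]
tcp_rot: [180.0, -20.0, 6.4]
ft_force: [0.4, -0.4, -0.3]
finger_gap: 49.0
grip_force: 42.9
```

```bash
python3 -c "
from h import *
F=(526.6,-32.8,16);ao(F,6.5);go((place(F,6.5,86,3),toolR(6.5,20)))"
```

```text
along 84.7 off 14.6 fb 0.2 fn -0.4
1 x [1.339, -1.134, 11.56, 0.001, -0.0, -0.001]
```

apply_moves([
  [1.5, -1, 3, 0, 0, 0, 1],
  [0, 0, 2.5, 0, 0, 0, 1],
  [0, 0, 1.5, 0, 0, 0, 1],
  [0, 0, 1, 0, 0, 0, 1],
  [0, 0, 0, 0, 0, 0, 1],
], force=20)

```text
time: 28.35
tool_pos: [604.2, -23.6, 50.2]
tcp_rot: [180.0, -19.9, 6.4]
ft_force: [0.4, -0.1, -1.3]
finger_gap: 48.9
grip_force: 42.9
```

```bash
python3 -c "
from h import *
F=(526.6,-32.8,16);ao(F,6.5)"
```

```text
along 85.1 off 5.4 fb -0.1 fn -1.4
```

apply_moves([
  [0, 0, 1.5, 0, 0, 0, 1],
  [0, 0, 1, 0, 0, 0, 1],
  [0, 0, 0, 0, 0, 0, 1],
])

```text
time: 28.72
tool_pos: [605.1, -23.6, 47.9]
tcp_rot: [180.0, -19.9, 6.4]
ft_force: [0.5, 0.4, -1.6]
finger_gap: 49.3
grip_force: 42.9
```

apply_moves([
  [0, 0, 1, 0, 0, 0, 1],
  [0, 0, 1, 0, 0, 0, 1],
  [0, 0, 0, 0, 0, 0, 1],
])

```text
time: 29.1
tool_pos: [605.7, -23.6, 47.1]
tcp_rot: [180.0, -19.9, 6.4]
ft_force: [-13.9, -0.0, 14.2]
finger_gap: 48.7
grip_force: 45.1
```

Contact with the bed. Now I'll slide it down to the toe.

apply_moves([
  [0, 0, -0.7, 0, 0, 0, 1],
  [-2, 0, 0, 0, 0, 0, 1],
  [-2, 0, 0, 0, 0, 0, 1],
  [-2, 0, 0, 0, 0, 0, 1],
  [0, 0, 0, 0, 0, 0, 1],
])

```text
time: 29.72
tool_pos: [600.6, -24.2, 45.4]
tcp_rot: [180.0, -20.0, 6.4]
ft_force: [2.7, 0.7, 2.3]
finger_gap: 49.4
grip_force: 43.1
```

```bash
python3 -c "
from h import *
F=(526.6,-32.8,16);ao(F,6.5)"
```

```text
along 80.1 off 2.1 fb 3.4 fn 1.2
```

apply_moves([
  [-1.5, 0, 0, 0, 0, 0, 1],
  [-1.5, 0, 0, 0, 0, 0, 1],
  [-1, 0, 0, 0, 0, 0, 1],
  [0, 0, 0, 0, 0, 0, 1],
])

```text
time: 30.22
tool_pos: [600.1, -24.4, 46.5]
tcp_rot: [179.9, -20.4, 6.4]
ft_force: [13.9, 4.9, -0.5]
finger_gap: 49.5
grip_force: 42.5
```

```bash
python3 -c "
from h import *
F=(526.6,-32.8,16);ao(F,6.5)"
```

```text
along 80.0 off 3.4 fb 13.4 fn -5.4
```

It is at the toe with 13 N and no further travel. I'll release it, then nudge the ear end to verify.

apply_moves([
  [0.5, 0, 0, 0, 0, 0, 0.35],
  [0, 0, 0, 0, 0, 0, 0.2],
  [0, 0, 0, 0, 0, 0, 0],
  [0, 0, 0, 0, 0, 0, 0],
  [0, 0, -15, 0, 0, 0, 0],
  [0, 0, -35, 0, 0, 0, 0],
  [0, 0, -45, 0, 0, 0, 0.5],
  [40, 0, 0, 0, 0, 0, 1],
  [50, 0, 0, 0, 0, 0, 1],
  [5, 0, 35, 0, 0, 0, 1],
  [0, 0, 0, 0, 0, 0, 1],
])

```text
time: 31.6
tool_pos: [663.5, -16.4, 128.7]
tcp_rot: [-179.9, -19.6, 6.4]
ft_force: [-0.8, 0.1, -0.2]
finger_gap: -0.3
grip_force: 0.0
```

```bash
python3 -c "
from h import *
F=(526.6,-32.8,16);ao(F,6.5);go((place(F,6.5,174,14),toolR(6.5,20)))"
```

```text
along 168.1 off 58.8 fb -0.8 fn 0.1
2 x [3.065, 0.417, 22.378, -0.0, 0.003, -0.001]
```

apply_moves([
  [7, 0, 0, 0, 0.003, 0, 1],
  [0, 0, 22, 0, 0.003, 0, 1],
  [0, 0, 22, 0, 0, 0, 1],
  [-4, 0, 0, 0, 0, 0, 1],
  [-3, 0, 0, 0, 0, 0, 1],
  [-2, 0, 0, 0, 0, 0, 1],
  [-1, 0, 0, 0, 0, 0, 1],
  [0, 0, 0, 0, 0, 0, 1],
])

```text
time: 32.6
tool_pos: [677.6, -15.5, 90.6]
tcp_rot: [180.0, -20.3, 6.4]
ft_force: [-0.6, 0.5, 0.3]
finger_gap: -0.1
grip_force: 0.0
```

```bash
python3 -c "
from h import *
F=(526.6,-32.8,16);ao(F,6.5)"
```

```text
along 168.3 off 18.1 fb -0.4 fn 0.5
```

apply_moves([
  [0, 0, 4, 0, 0, 0, 1],
  [-2, 0, 0, 0, 0, 0, 1],
  [-2, 0, 0, 0, 0, 0, 1],
  [-2, 0, 0, 0, 0, 0, 1],
  [0, 0, 0, 0, 0, 0, 1],
])

```text
time: 33.22
tool_pos: [676.5, -15.9, 87.4]
tcp_rot: [179.9, -20.7, 6.4]
ft_force: [8.6, 1.6, 3.1]
finger_gap: 0.1
grip_force: 4.8
```

```bash
python3 -c "
from h import *
F=(526.6,-32.8,16);ao(F,6.5)"
```

```text
along 166.2 off 15.5 fb 9.3 fn -0.1
```

Both handsets are seated firmly. Next I'll move above the knob and check the whole scene from there.

```bash
python3 - <<'E'
from h import *
A=cur()@T([10,0,-90],np.eye(3));B=T((660,-20,200),toolR(6.4).as_matrix());print(A[:3,3]);step(A,B);C=T((472,136.5,150),toolR(182.7).as_matrix());step(B,C);print(sensors.sense()["joint_pos"].round(0))
E
```

```text
[654.13476386 -18.2939325  175.14562689]
3 x [3.821, 0.79, -7.633, 0.0, -0.121, 0.0]
19 x [12.641, -15.234, 2.632, 0.0, 0.0, -0.162]
[ -8.   8. 103.   7.  49.  72.]
```

apply_moves([
  [10, 0, 0, 0, 0, 0, 1],
  [0, 0, -45, 0, 0, 0, 1],
  [0, 0, -45, 0, 0, 0, 1],
  [3.8, 0.8, -7.6, 0, -0.121, 0, 1],
  [3.8, 0.8, -7.6, 0, -0.121, 0, 1],
  [3.8, 0.8, -7.6, 0, -0.121, 0, 1],
  [12.6, -15.2, 2.6, 0, 0, -0.162, 1],
  [12.6, -15.2, 2.6, 0, 0, -0.162, 1],
  [12.6, -15.2, 2.6, 0, 0, -0.162, 1],
  [12.6, -15.2, 2.6, 0, 0, -0.162, 1],
  [12.6, -15.2, 2.6, 0, 0, -0.162, 1],
  [12.6, -15.2, 2.6, 0, 0, -0.162, 1],
  [12.6, -15.2, 2.6, 0, 0, -0.162, 1],
  [12.6, -15.2, 2.6, 0, 0, -0.162, 1],
  [12.6, -15.2, 2.6, 0, 0, -0.162, 1],
  [12.6, -15.2, 2.6, 0, 0, -0.162, 1],
])

```text
time: 35.22
tool_pos: [630.5, 155.1, 170.0]
tcp_rot: [-179.4, -0.0, 99.5]
ft_force: [-0.4, 0.4, -1.3]
finger_gap: 0.4
grip_force: 0.0
```

apply_moves([
  [12.6, -15.2, 2.6, 0, 0, -0.162, 0],
  [12.6, -15.2, 2.6, 0, 0, -0.162, 0],
  [12.6, -15.2, 2.6, 0, 0, -0.162, 0],
  [12.6, -15.2, 2.6, 0, 0, -0.162, 0],
  [12.6, -15.2, 2.6, 0, 0, -0.162, 0],
  [12.6, -15.2, 2.6, 0, 0, -0.162, 0],
  [12.6, -15.2, 2.6, 0, 0, -0.162, 0],
  [12.6, -15.2, 2.6, 0, 0, -0.162, 0],
  [12.6, -15.2, 2.6, 0, 0, -0.162, 0],
  [0, 0, 0, 0, 0, 0, 0],
])

```text
time: 36.48
tool_pos: [468.7, 135.1, 148.4]
tcp_rot: [-179.9, -0.6, -177.3]
ft_force: [-0.5, -0.5, 0.6]
finger_gap: 85.5
grip_force: 0.0
```

```bash
python3 - <<'E'
from h import *
print(sensors.sense()["joint_pos"].round(0),sensors.sense()["tcp_rot"]);go(((472,136.5,51),toolR(182.7)))
im=optics.snapshot("side");t=optics.snapshot("top")
f=lambda im,x,y:cv2.resize(im[y:y+150,x:x+200],(400,300),interpolation=cv2.INTER_CUBIC)
cv2.imwrite("pics/c6.png",np.hstack([f(t,230,150),f(im,240,140)])[:,:,::-1])
for nm,F,psi,bt,bs in(("black",(544.1,-171.9,16.),4.5,(340,170,380,230),(350,220,400,265)),("white",(526.6,-32.8,16.),6.5,(290,170,330,240),(310,215,358,250))):
    F=np.array(F);b=place(F,psi,1,0)-F;n=place(F,psi,0,1)-F;e=np.cross(n,b)
    mt=mask(t,(80,60,60),(105,255,255),bt);ms=mask(im,(80,60,60),(105,255,255),bs);(u,k),(v,l)=cen(mt),cen(ms);X=tri(u,v)-F;print(nm,k,l,u,v,X@b,X@n,X@e)
E
```

```text
[ 10.  -6. 108.   0.  79. -83.] [-179.92774841   -0.60004383 -177.3116493 ]
3 x [-1.355, 0.449, 32.447, -0.0, -0.003, -0.0]
black 225 151 [359.41333333 198.74666667] [369.58278146 247.65562914] 108.91759706885011 27.99413735839673 -0.8474916728756346
white 176 174 [309.16477273 205.75568182] [344.24712644 223.05747126] 116.28619516990258 40.17876147506379 -1.9179538247220027
```

View pics/c6.png

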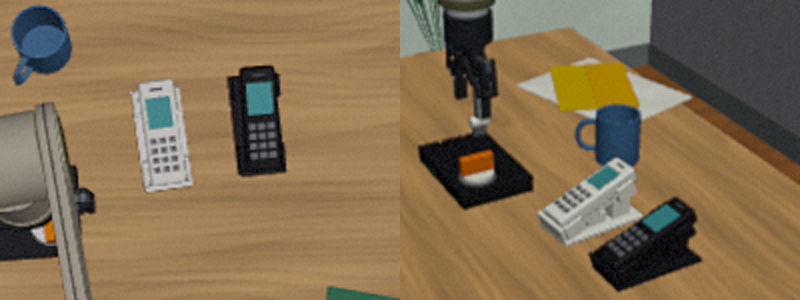

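Both handsets lie in their own cradles. The white reading was corrupted by the mug entering the mask, so I'll recheck it.

```bash
python3 - <<'E'
from h import *
im=optics.snapshot("side");t=optics.snapshot("top")
F=np.array((526.6,-32.8,16.));psi=6.5;b=place(F,psi,1,0)-F;n=place(F,psi,0,1)-F;e=np.cross(n,b)
(u,k),(v,l)=cen(mask(t,(80,60,60),(96,255,255),(290,170,330,240))),cen(mask(im,(80,60,60),(96,255,255),(325,218,358,245)));X=tri(u,v)-F;print(k,l,u,v,X@b,X@n,X@e)
E
```

```text
175 93 [309.18857143 205.70857143] [341.09677419 228.17204301] 109.57862173792392 24.49061802581624 0.28139352997285283
```

apply_moves([
  [-1.4, 0.4, 32, 0, -0.003, 0, 0],
  [-1.4, 0.4, 32, 0, -0.003, 0, 0],
  [-1.3, 0.4, 24, 0, -0.003, 0, 0],
  [0, 0, 8, 0, 0, 0, 0],
  [0, 0, 0, 0, 0, 0, 1],
  [0, 0, 0, 0, 0, 0, 1],
  [0, 0, 0, 0, 0, 0, 1],
  [0, 0, 0, 0, 0, 0, 1],
  [0, 0, 0, 0, 0, 0, 1],
  [0, 0, 0, 0, 0, 0, 1],
  [0, 0, 0, 0, 0, 0, 1],
], force=60)

```text
time: 38.05
tool_pos: [473.7, 136.7, 53.8]
tcp_rot: [-179.9, 0.1, -177.2]
ft_force: [-2.5, -3.1, 5.3]
finger_gap: 12.7
grip_force: 58.8
```

apply_moves([
  [0, 0, 0, 0, 0, 0.13, 1],
  [0, 0, 0, 0, 0, 0.13, 1],
  [0, 0, 0, 0, 0, 0.13, 1],
  [0, 0, 0, 0, 0, 0.13, 1],
  [0, 0, 0, 0, 0, 0.13, 1],
  [0, 0, 0, 0, 0, 0.13, 1],
  [0, 0, 0, 0, 0, 0.13, 1],
  [0, 0, 0, 0, 0, 0.11, 1],
  [0, 0, 0, 0, 0, 0, 1],
])

```text
time: 39.17
tool_pos: [472.4, 134.1, 53.7]
tcp_rot: [-179.7, 0.2, 124.3]
ft_force: [-9.5, -16.4, 16.5]
finger_gap: 12.9
grip_force: 60.7
```

```bash
python3 -c "
from h import *
s=sensors.sense();print(s['wrist_torque'],s['tcp_rot'],s['ft_force'],s['finger_gap'])"
```

```text
[-2.76492938  1.58588898  0.49771061] [-179.71850373    0.2255601   124.26092546] [ -9.52587484 -16.44265476  16.54534089] 12.9216248801529
```

The torque is 0.5 N m, well above the spring's 0.16, so it is at the stop. I'll hold it and then let go.

apply_moves([
  [0, 0, 0, 0, 0, 0.03, 1],
  [0, 0, 0, 0, 0, 0, 1],
  [0, 0, 0, 0, 0, 0, 1],
  [0, 0, 0, 0, 0, 0, 1],
  [0, 0, 0, 0, 0, 0, 0],
  [0, 0, 0, 0, 0, 0, 0],
  [0, 0, 0, 0, 0, 0, 0],
  [0, 0, 0, 0, 0, 0, 0],
  [0, 0, 0, 0, 0, 0, 0],
  [0, 0, -25, 0, 0, 0, 0],
  [0, 0, -50, 0, 0, 0, 0],
  [0, 0, -50, 0, 0, 0, 0],
  [0, 50, -20, 0, 0, 0, 0],
  [0, 50, 0, 0, 0, 0, 0],
  [0, 50, 0, 0, 0, 0, 0],
  [0, 0, 0, 0, 0, 0, 0],
])

```text
time: 41.18
tool_pos: [600.3, 219.4, 194.8]
tcp_rot: [-179.8, -0.0, 122.7]
ft_force: [-1.5, -0.0, -0.7]
finger_gap: 85.3
grip_force: 0.0
```

```bash
python3 - <<'E'
from h import *
s=sensors.sense();print(s["tool_pos"])
im=optics.snapshot("side");t=optics.snapshot("top")
f=lambda im,x,y:cv2.resize(im[y:y+150,x:x+200],(400,300),interpolation=cv2.INTER_CUBIC)
cv2.imwrite("pics/c7.png",np.hstack([f(t,190,150),f(im,240,140)])[:,:,::-1])
E
```

```text
[600.31518892 219.41328979 194.84086539]
```

View pics/c7.png

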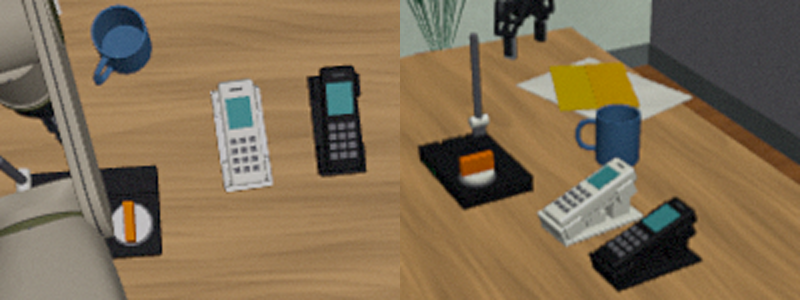

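The knob is back at rest. One last check: a line fit on the antenna's angle.

```bash
python3 - <<'E'
from h import *
im=optics.snapshot("side").astype(float)
c=[]
for y in range(160,194):
    row=im[y,268:290].sum(1); bg=np.median(row); w=np.clip(bg-row-60,0,None); c.append((y,(w*np.arange(268,290)).sum()/w.sum()))
c=np.array(c);p=np.polyfit(c[:,0],c[:,1],1);print("slope",p,"x160,x194",np.polyval(p,[160,194]))
h=np.array([533.8,287.6,60]);d=np.array([.047,-.999,0])
for a in(82,86,90):
    A,B=[proj("side",h+r*(np.cos(np.radians(a))*d+np.sin(np.radians(a))*np.array([0,0,1]))) for r in(25,155)];print(a,(A-B)[0]/(A-B)[1])
E
```

```text
slope [5.70982939e-02 2.67233109e+02] x160,x194 [276.36883607 278.31017806]
82 -0.005653019638112775
86 0.02774979220850577
90 0.05887823954955545
```

The slope is 0.057, against 0.059 predicted for 90°, so the antenna is fully upright. Handing in.

```bash
python3 -c "
from bench import r
print(r.hand_in())"
```

```text
the job is handed in; nothing more can be done
None
```

I've handed the job in at about 41 s: the antenna is upright, both handsets are seated against the toes of their own cradles, and the pairing knob was turned to its stop, held and let go. On the first try the black handset's foot landed on its cradle's toe wall with about 60 N wrist force, so I lifted it and laid it again.

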